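# Dock a camera head on its keyed taper

## Task

Take the orange camera head out of its parking ring and nest its tapered nose, upright, in the taper of the test dock; turn it under light pressure until its three red keys drop into notches of the yellow crown and it sinks fully home, then let go. Press gently and do not drop it, since that bruises the taper, and leave the other things on the bench where they are.

Things in the scene. Friction and masses are not known exactly. Their poses are not given: they have to be found in the camera images.
- head: Camera head, loose, about 0.42 kg, upright in the parking ring. Origin: centre of its flat underside, z up its axis. Bare metal tapered nose, diameter 34 mm at the underside growing evenly to 60 at height 42; steel flange, diameter 85, height 42 to 49; orange cylinder to grip, diameter 44, height 49 to 105; lens on top up to height 110.
- head_grip (a point): Point on the head's axis 80 mm above its underside, inside the orange cylinder: a good height to grip.
- head_keys (a point): Point on the head's axis level with the lower faces of its three red keys (29 mm above its underside). The keys hang under the flange at 0, 120 and 240 degrees from the head's x axis, 7 mm wide, 34 to 42 mm from the axis, 13 mm tall. Red dashes on top of the flange mark them.
- dock: Test dock, fixed to the bench: steel base plate 120 x 120 x 18 mm, blue housing (diameter 92) and in it an open aluminium cone that matches the nose; cone mouth at height 60 mm, diameter 56. Origin: centre of the underside, z up the cone's axis. Pressing the head on the dock with more than 30 N, or dropping it in, bruises the taper.
- dock_mouth (a point): Centre of the cone's mouth, 60 mm up. Round it: yellow crown, inside diameter 66, outside 88, six notches 60 degrees apart, 10.2 mm wide, 12 deep. It is held stiffly; its angle and height (top 58 to 63.5 mm above the bench) differ each time and are NOT measured: these axes are the dock's. Keys on its teeth leave the head 5 to 10.5 mm above home, with up to 3 mm of side play. A turn of 60 degrees or less finds notches.
- dock_seat (a point): Point on the dock's axis 24 mm above the bench, axes as the dock's: where the centre of the head's underside lies (within about 1.5 mm in height) when the keys are in notches and the cones are seated: fully home.
- park: Parking ring, black, fixed to the bench: outside diameter 72, inside 54, height 15 mm; the head's nose stands loosely in it on the bench. Origin: centre of the underside.
- screwdriver: Bystander: screwdriver with red handle, lying. Origin at its middle, underneath.
- screw_tin: Bystander: open blue tin, diameter 90, height 110 mm. Origin: centre of the underside.
- wrench: Bystander: steel wrench, lying. Origin at its middle, underneath.
- lens_cap: Bystander: black lens cap, diameter 48, height 14 mm. Origin: centre of the underside.
- spare_ring: Bystander: brass ring, diameter 68, height 12 mm. Origin: centre of the underside.
- bottle: Bystander: white bottle, diameter 52, height 130 mm. Origin: centre of the underside.
Things that resemble listed ones, but are neither listed nor needed, are in the scene too. What is shaped like the head but pink is not meant.

How it is judged:
By the outcome, as a careful person would: the job done as asked, in the order asked, and still so for the second after the job is handed in, with the robot touching nothing.
It also fails if it takes over 64 s, if anything falls off the work surface, if the arm or the gripper's body presses on something with over 40 N, if the wrist force passes 120 N, or if a joint passes its speed limit or range.

## Robot

A 6-joint arm with a two-finger parallel gripper is mounted at the origin on the work surface. World frame = base frame: x ahead of the robot, y to its left, z up, the work surface at z = 0. Lengths are in mm, angles in rad, forces in N, time in s.
With the tool pointing down it reaches from about 275 to 825 mm from the base axis. Payload 5.2 kg.
Tool frame: the origin (TCP) lies at the very end of the fingers, on their centre line; the grasp point (between the pads) lies 19 mm behind it; z points along the fingers, y is the line along which they close (so a half turn about z gives the same grasp; the last joint's range is limited). The gripper opens to 93 mm and grips with 3 to 60 N. Pads are 15 mm wide; open, the fingers measure 128 mm over their backs; the gripper's body (75 mm by 188 mm) begins 65 mm behind the grasp point.
Start: joints at [0.944, 0.259, 1.535, -0, 1.348, -0.203], TCP at [226.154, 501.357, 218.653] pointing down, gripper open.
Joint ranges: [-3.14, 3.14], [-0.91, 2.08], [0.19, 2.58], [-1.22, 4.36], [0.22, 2.71], [-3.12, 3.12]. Speed limits (rad/s): [2.57, 2.57, 3.14, 3.14, 3.14, 3.14].

## Interface

Orientations are given as [roll, pitch, yaw] about the fixed x, y, z axes, in that order (R = Rz(yaw) Ry(pitch) Rx(roll)).
In Python, from bench import robot gives the robot as it stands. The module is installed in compiled form; this text tells all that it offers. Calls block until the motion is done:
- robot.move_ptp(position, orientation): joint-space move of the TCP to a pose.
- robot.move_linear(position, ori=None, speed=150, f_stop=None): straight line of the TCP; ori=None keeps the orientation; speed is the mean speed in mm/s. With f_stop (N) it stops when the force on the tool has changed by that much, and returns True; else False.
- robot.move_j(angles): joint-space move.
- robot.move_gripper(opening): opening from 0.0 (shut) to 1.0 (fully open); the grip force is fixed at half the most; returns when the fingers have stopped.
- robot.sleep(seconds).
- robot.inverse_kinematics(position, orientation): joint angles nearest the present ones, or None.
- robot.get_image(name): name is "scene" or "top" or "wrist"; returns a dict with "img" (384x512x3 uint8, blue, green, red), "fovy" (degrees; the focal length in pixels is half the picture's height over the tangent of half this angle, whatever the lens; pixels are square), "cx", "cy" (the principal point, pixels), "k1" (the pictures are not rectified: a ray, as slopes to the right and down, at radius r is drawn at 1 + k1 r^2 times it, then the intrinsics apply), "eye" and "orientation" of the camera in the world. Camera axes: x right, y down, z forward; pixel columns grow to the right and rows downward; lengths in mm; the calibration is good to about 2 mm. A picture is of the moment at which its call begins. There is no depth.
A pose or a line that the arm cannot do raises robot.MotionError and nothing moves.
- robot.hand_in(): hands the job in; it is judged then, once.
Readings, each from a call of its own:
- robot.current_t(): time.
- robot.current_qpos(): joint angles.
- robot.current_joint_vel(): joint speeds.
- robot.current_joint_efforts(): joint torques, N m.
- robot.current_tcp_pos(): TCP position.
- robot.current_eef_rot(): TCP orientation.
- robot.current_contact_force(): force on the tool from outside, world axes, zero at the start.
- robot.current_ft_torque(): the same for the moment, N m.
- robot.current_gripper_width(): opening from 0.0 (shut) to 1.0 (fully open).
- robot.current_finger_force(): force on a finger pad.
Only numpy, scipy, OpenCV 4.12 (cv2) and the standard library are available. Lean on these libraries where they do the work, as an engineer would, in place of code of your own. Each camera call takes 0.05 s, during which the arm holds its last target. There are 200 camera calls.

## Working session

There is one attempt and no reset: what is moved stays moved. The work goes in short steps, each a Python script; the robot and the scene stay as the last script left them, time stands still between calls to the robot, and variables do not carry over. Pictures are saved under pics/ and viewed, at most 10 in all, crops included, and the job is handed in when it is done.

```bash
mkdir -p pics
cat > h.py <<'E'
import numpy as np, cv2
from scipy.spatial.transform import Rotation as R
from bench import robot
def cam(d):
    h,w=d["img"].shape[:2]; f=h/2/np.tan(np.radians(d["fovy"])/2)
    o=np.array(d["orientation"],float)
    M=o if o.shape==(3,3) else R.from_euler('xyz',o).as_matrix()
    return f,d["cx"],d["cy"],d["k1"],np.array(d["eye"],float),M
def pix2w(d,uv,z):
    f,cx,cy,k1,e,M=cam(d)
    K=np.array([[f,0,cx],[0,f,cy],[0,0,1.]])
    q=(np.array(uv,float)-[cx,cy])/f; p=q.copy()
    for _ in range(30): p=q/(1+k1*(p@p))
    r=M@np.array([p[0],p[1],1]); return e+r*(z-e[2])/r[2]
def w2pix(d,P):
    f,cx,cy,k1,e,M=cam(d)
    c=(np.atleast_2d(P)-e)@M; p=c[:,:2]/c[:,2:]
    return p*(1+k1*(p**2).sum(1,keepdims=True))*f+[cx,cy]
E
python3 - <<'E'
from h import *
a=[robot.get_image(n) for n in("scene","top")]
for n,d in zip(("scene","top"),a):
    print(n,{k:v for k,v in d.items() if k!="img"}); cv2.imwrite(f"pics/{n}0.png",d["img"])
    np.save(f"{n}0.npy",d,allow_pickle=True)
print(robot.current_t(),robot.current_eef_rot())
E
```

```text
scene {'fovy': 48.13765941712864, 'cx': 264.2793466285023, 'cy': 192.34619569633855, 'k1': 0.030100400332891217, 'eye': array([1172.36378483,  183.4556812 , 1023.70647067]), 'orientation': array([-2.56847523, -0.01202141,  1.96983232])}
top {'fovy': 42.90569193642494, 'cx': 250.2170636686489, 'cy': 183.89241545060074, 'k1': 0.005686644598797672, 'eye': array([ 387.94503219,  -20.11023724, 1313.05928583]), 'orientation': array([-2.96733845, -0.01335474, -1.59275521])}
0.1 [-3.14000432e+00 -3.08950352e-04  2.71777955e+00]
```

View pics/scene0.png

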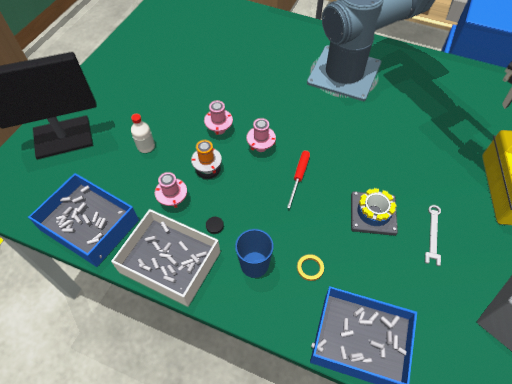

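View pics/top0.png

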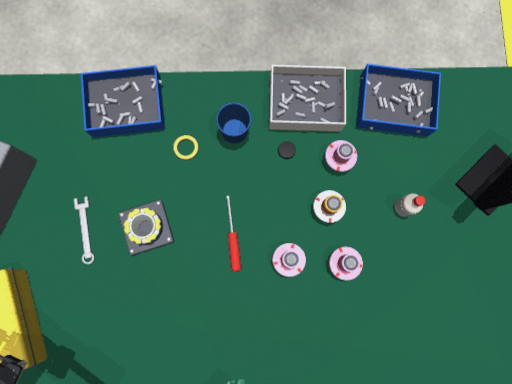

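Candidates for the head: orange top on a white flange at scene (205,152) / top (331,206). The pink look-alikes are at top (343,154), (290,260) and (348,263). I choose the orange one and check it in a close crop while measuring.

Run:
```python
from h import *
T=np.load("top0.npy",allow_pickle=True).item(); S=np.load("scene0.npy",allow_pickle=True).item()
def cen(m,lab=None):
    n,l,s,c=cv2.connectedComponentsWithStats(m.astype(np.uint8)); return [(tuple(c[i].round(1)),s[i,4]) for i in range(1,n) if s[i,4]>8]
for n,d,bh,bd in(("top",T,(300,175,60,60),(110,190,70,70)),("scene",S,(185,130,45,55),(345,180,60,60))):
    hsv=cv2.cvtColor(d["img"],cv2.COLOR_BGR2HSV).astype(int); H,s,V=hsv[...,0],hsv[...,1],hsv[...,2]
    def box(b):
        m=np.zeros(H.shape,bool); m[b[1]:b[1]+b[3],b[0]:b[0]+b[2]]=1; return m
    fl=box(bh)&~((H>40)&(H<95)&(s>60))&(V>110)
    pts=np.argwhere(fl)[:,::-1].astype(np.int32); (c,ax,an)=cv2.fitEllipse(cv2.convexHull(pts)); 
    print(n,"head blob",c,ax,pix2w(d,c,49))
    ye=box(bd)&(H>20)&(H<36)&(s>120)&(V>90)
    pts=np.argwhere(ye)[:,::-1].astype(np.int32); c,ax,an=cv2.fitEllipse(cv2.convexHull(pts)); print(" crown",c,ax,pix2w(d,c,57))
    og=box(bh)&(H>=5)&(H<20)&(s>130)&(V>80); print(" orange",cen(og))
    rd=box(bh)&((H<5)|(H>172))&(s>110); print(" red",[(c,a,pix2w(d,c,49)[:2].round(1)) for c,a in cen(rd)])
# dock yaw / pink heads
for p in((341,156),(289,260),(346,264)): print("pink",pix2w(T,p,49).round())
a=cv2.resize(T["img"][165:250,290:370],None,fx=5,fy=5,interpolation=2); b=cv2.resize(T["img"][190:265,105:185],(400,425),interpolation=2)
cv2.imwrite("pics/crop1.png",np.hstack([a,b]))
```

```text
top head blob (329.2724609375, 205.93861389160156) (32.32495880126953, 33.03168869018555) [ 547.56738583 -247.03863877   49.        ]
 crown (142.3065185546875, 225.48562622070312) (35.40217590332031, 36.57612228393555) [505.84249653 237.25041596  57.        ]
 orange [((np.float64(326.0), np.float64(208.6)), np.int32(55))]
 red []
scene head blob (205.55368041992188, 158.28578186035156) (29.596141815185547, 68.59796142578125) [ 548.10378104 -247.83292694   49.        ]
 crown (377.04241943359375, 204.26513671875) (31.10477066040039, 36.49191665649414) [509.82784211 239.08095735  57.        ]
 orange [((np.float64(205.5), np.float64(156.1)), np.int32(186))]
 red [((np.float64(216.6), np.float64(131.9)), np.int32(11), array([ 447.8, -262.5])), ((np.float64(214.0), np.float64(171.5)), np.int32(10), array([ 579.9, -205.4]))]
pink [ 681. -285.   49.]
pink [ 410. -137.   49.]
pink [ 397. -282.   49.]
```

View pics/crop1.png

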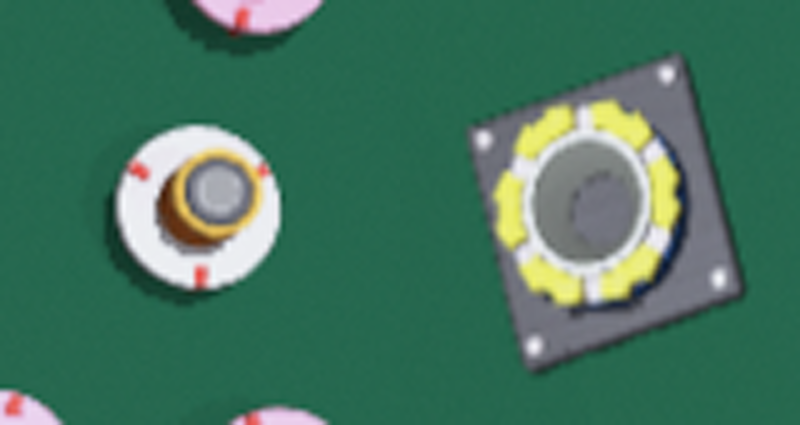

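The crop shows an orange grip on a white flange with red dashes at crop (140,170), (262,170) and (200,275), so it is the right head. The crown's notches are clear at about (585,115) and every 60°. Next I look from the wrist over each one.

Run:
```python
from h import *
out=[]
for n,p in(("dock",(507,238,280)),("head",(547.6,-247.3,280))):
    yaw=np.arctan2(p[1],p[0])+np.pi/2
    robot.move_ptp(list(p),[np.pi,0,yaw]); 
    d=robot.get_image("wrist"); np.save(f"w_{n}.npy",d,allow_pickle=True); out.append(d["img"])
    print(robot.current_t(),robot.current_qpos().round(3),d["eye"],d["orientation"],d["fovy"],w2pix(d,[p[0],p[1],55]))
cv2.imwrite("pics/w.png",cv2.resize(np.hstack(out),(800,300)))
```

```text
1.6 [ 0.242  0.244  1.406  0.     1.492 -0.199] [476.82856075 300.5498837  445.95285242] [2.88870123e+00 5.70980852e-04 4.40283489e-01] 64.45658869160411 [[254.20307124 165.61955206]]
3.425 [-0.608  0.32   1.302  0.     1.519 -0.185] [ 576.00677465 -183.9136666   446.25877176] [ 2.88873928e+00 -7.39701200e-04 -4.22518796e-01] 64.45658869160411 [[253.38412492 165.60283341]]
```

View pics/w.png

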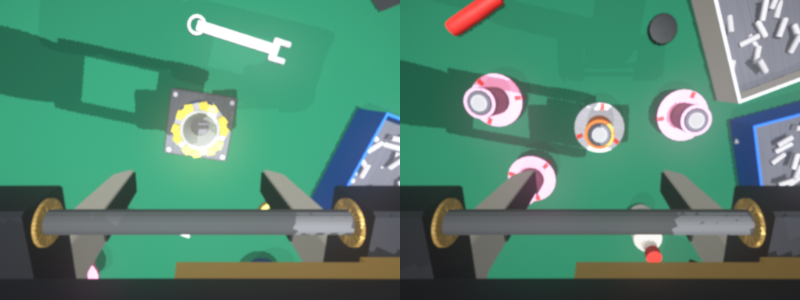

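```bash
cat >> h.py <<'E'
def ortho(d,x,y,z,half=60,s=0.25):
    # row grows with -y, col with x
    n=int(2*half/s); X,Y=np.meshgrid(x-half+s*np.arange(n),y+half-s*np.arange(n))
    p=w2pix(d,np.c_[X.ravel(),Y.ravel(),np.full(n*n,z)]).astype(np.float32).reshape(n,n,2)
    return cv2.remap(d["img"],p[...,0],p[...,1],cv2.INTER_CUBIC)
E
python3 - <<'E'
from h import *
D=np.load("w_dock.npy",allow_pickle=True).item(); Hd=np.load("w_head.npy",allow_pickle=True).item(); T=np.load("top0.npy",allow_pickle=True).item()
a=[ortho(D,507,238,60),ortho(Hd,547.6,-247.3,49)]; b=[ortho(T,507,238,60),ortho(T,547.6,-247.3,49)]
im=np.vstack([np.hstack(a),np.hstack(b)])
for i in (0,1):
  for j in (0,1):
    c=(240+480*j,240+480*i); r=[44,42.5][j]*4
    cv2.circle(im,c,int(r),(255,0,255),1)
    cv2.drawMarker(im,c,(255,0,255),0,20)
cv2.imwrite("pics/o.png",cv2.resize(im,(600,600),interpolation=cv2.INTER_AREA))
E
```

```text
(no output)
```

View pics/o.png

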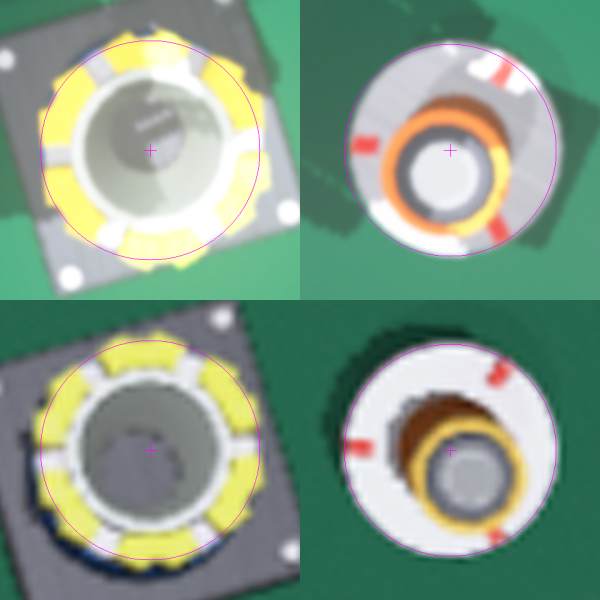

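The wrist and top ortho views agree:
- **Head:** about (548.5, -247.3), keys at about 57.5° mod 120.
- **Dock:** about (507.8, 238.2), notches at about 3.5° mod 60.

I grasp the head and lift it.

Run:
```python
from h import *
x,y=548.5,-247.3; o=[np.pi,0,1.55]
robot.move_ptp([x,y,200],o)
print("stop",robot.move_linear([x,y,61],speed=120,f_stop=8),robot.current_tcp_pos().round(1))
robot.move_gripper(0.0)
print(robot.current_gripper_width()*93,robot.current_finger_force(),robot.current_contact_force().round(1),robot.current_tcp_pos().round(2))
robot.move_linear([x,y,90],speed=60)
robot.move_linear([x,y,220],speed=150)
print(robot.current_gripper_width()*93,robot.current_contact_force().round(1),robot.current_t())
robot.move_ptp([507.8,238.2,220],[np.pi,0,1.55-np.radians(2)])
print(robot.current_tcp_pos().round(2),robot.current_contact_force().round(2),robot.current_t(),robot.current_qpos().round(2))
out=[]
for n in("wrist","top"):
    d=robot.get_image(n);np.save(f"{n}2.npy",d,allow_pickle=True)
    c=[int(v) for v in w2pix(d,[507.8,238.2,200])[0]]; print(c)
    i=cv2.copyMakeBorder(d["img"],100,100,100,100,0)
    s=80 if n=="wrist" else 40
    out.append(cv2.resize(i[100+c[1]-s:100+c[1]+s,100+c[0]-s:100+c[0]+s],(400,400),interpolation=2))
cv2.imwrite("pics/held.png",np.hstack(out))
```

```text
stop False [ 549.1 -247.7   61.9]
44.144499116843285 29.91956055164337 [0.8 0.3 1. ] [ 548.64 -247.34   60.99]
43.66135708381206 [ 0.  -0.1 -4.3] 7.6833
[508.38 237.25 219.93] [-0.95  0.44 -4.37] 9.4583 [ 0.24  0.28  1.51 -0.    1.36  0.3 ]
[252, 217]
[129, 219]
```

View pics/held.png

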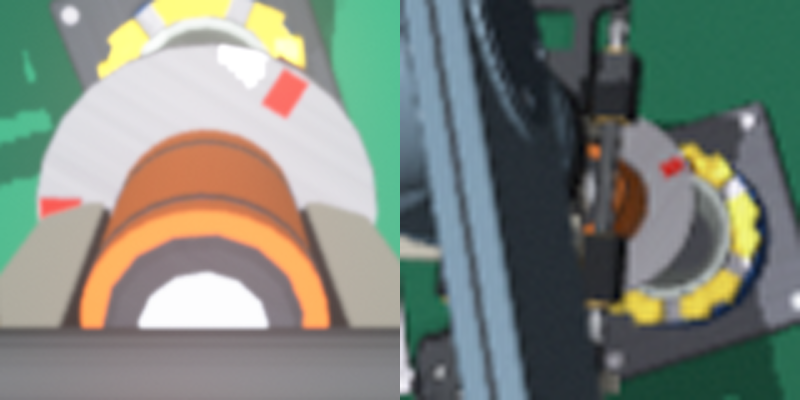

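The head is held upright: orange between the pads, with a red dash at crop (285,92) left and (672,167) right, and the dock directly below. I descend to light contact.

Run:
```python
from h import *
d=np.load("wrist2.npy",allow_pickle=True).item(); x,y=507.8,238.2
i=ortho(d,x,y,208); h=cv2.cvtColor(i,cv2.COLOR_BGR2HSV).astype(int)
m=((h[...,0]<6)|(h[...,0]>172))&(h[...,1]>110)&(h[...,2]>150)
n,l,s,c=cv2.connectedComponentsWithStats(m.astype(np.uint8))
for k in range(1,n):
    if s[k,4]>100:
        v=np.array([c[k][0]-240,240-c[k][1]])*.25; print("red",v.round(1),np.hypot(*v).round(1),np.degrees(np.arctan2(v[1],v[0])).round(1),s[k,4])
robot.move_linear([x,y,110],speed=100); robot.sleep(.2)
print(robot.current_tcp_pos().round(2),robot.current_contact_force().round(2))
print(robot.move_linear([x,y,86],speed=12,f_stop=5)); robot.sleep(.1)
print(robot.current_tcp_pos().round(2),robot.current_contact_force().round(2),robot.current_ft_torque().round(2),robot.current_t())
```

```text
red [21.3 29.4] 36.3 54.0 932
red [-36.    4.4] 36.3 173.1 437
[508.16 238.28 110.58] [ 0.85  0.2  -3.61]
True
[507.81 238.17  91.99] [1.41 0.46 6.2 ] [-0.11  0.28  0.06] 12.4833
```

Contact came at 7 mm above home, so the keys are on the teeth. I turn positively in small steps.

Run:
```python
from h import *
p=robot.current_tcp_pos(); z=p[2]; x,y=507.8,238.2; yaw0=1.55-np.radians(2)
for k in range(1,15):
    yaw=yaw0+np.radians(1.5*k)
    robot.move_linear([x,y,z],[np.pi,0,yaw],speed=20)
    F=robot.current_contact_force()
    if F[2]<1:
        hit=robot.move_linear([x,y,z-2],speed=10,f_stop=6); 
        F2=robot.current_contact_force(); z2=robot.current_tcp_pos()[2]
        print(1.5*k,F.round(1),hit,F2.round(1),z2.round(2),robot.current_t())
        z=min(z,z2)
        if z<90.5: break
    else: print(1.5*k,F.round(1))
    if max(abs(F))>18: print("high");break
    if robot.current_t()>35: break
print(robot.current_tcp_pos().round(2),robot.current_contact_force().round(2),robot.current_ft_torque().round(2),robot.current_t())
```

```text
1.5 [ 0.9 -0.2  0.8] True [-0.1 -0.1  4. ] 91.88 12.95
3.0 [0.1 0.6 2.2]
4.5 [0.4 1.6 1.2]
6.0 [-0.6  0.6  1.8]
7.5 [ 1.2  0.2 -2.9] False [ 0.3 -0.8 -5. ] 89.48 14.3
[507.54 238.05  89.48] [ 0.3  -0.82 -4.97] [-0.05  0.01  0.01] 14.3
```

The keys dropped in at +7.5°. I turn a little further to centre them, then lower gently to home.

Run:
```python
from h import *
x,y=507.8,238.2; yaw=1.55+np.radians(6.8)
robot.move_linear([x,y,89],[np.pi,0,yaw],speed=20)
print(robot.current_contact_force().round(1))
print(robot.move_linear([x,y,82.5],speed=8,f_stop=8)); robot.sleep(.2)
print(robot.current_tcp_pos().round(2),robot.current_contact_force().round(2),robot.current_ft_torque().round(2),robot.current_t())
```

```text
[ 0.7 -0.4 -4.4]
True
[508.54 237.6   84.36] [-0.22 -0.23  5.87] [-0.17  0.02 -0.01] 15.3917
```

At z 84.4 (expected 85 ± 1.5) with light pressure, the head is home. I let go, retreat and check.

Run:
```python
from h import *
robot.move_gripper(1.0); p=robot.current_tcp_pos()
print(robot.current_contact_force().round(1))
robot.move_linear([507.8,238.2,240],speed=120)
robot.move_ptp([507.8-60,238.2-150,300],[np.pi,0,1.55]); robot.sleep(.3)
out=[]
for n in("scene","top"):
    d=robot.get_image(n); o=ortho(d,508,238,73)
    out.append(cv2.resize(o,(380,380)))
    c=w2pix(d,[508,238,73])[0].astype(int); s=45
    i=cv2.copyMakeBorder(d["img"],60,60,60,60,0)
    out.append(cv2.resize(i[60+c[1]-s:60+c[1]+s,60+c[0]-s:60+c[0]+s],(380,220),interpolation=2) if 0 else cv2.resize(d["img"],(380,285)))
a=np.hstack([out[0],out[2]]); b=np.hstack([out[1],out[3]])
im=np.vstack([a,b]); cv2.circle(im,(190,190),int(42.5*380/120),(255,0,255),1); cv2.circle(im,(570,190),int(42.5*380/120),(255,0,255),1)
im=cv2.resize(im,(685,600)); cv2.imwrite("pics/end.png",im); print(robot.current_t())
```

```text
[-0.4  0.  -0.9]
18.9083
```

View pics/end.png

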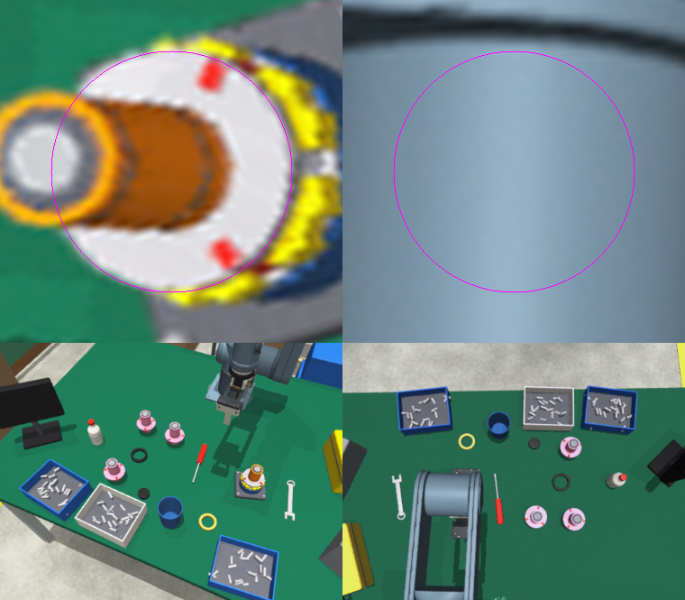

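The head stands upright in the dock. The flange fits its predicted circle at the home height, the keys at (250,68) and (265,262) dip into the notches, and the other things are undisturbed.

```bash
python3 -c "
from bench import robot
print(robot.hand_in())"
```

```text
the job is handed in; nothing more can be done
None
```

The orange head is in the test dock with its keys in the notches, seated at home height (grip height 84.4 mm, expected 85 ± 1.5) and released; the job was handed in at about 19 s of the 64 s limit.

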